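Hang a calibration gas canister on the column spring balance for weighing

TASK

Weigh the tall gas canister: hang it by its wire bail on the hook of the column spring balance and, with it still in the grip, tug it down gently so that the hook comes about three centimetres below where it stands empty (not to its bottom stop), to be sure that it is held. Then let go, so that it hangs free and still for the reading; leave the short canister standing where it is.

Things in the scene. Friction and masses are not known exactly. Their poses are not given: they have to be found in the camera images.
- tall_canister: taller of two grey metal gas canisters with paper labels: loose upright cylinder, 50 mm across, 125 mm to its flat top (bevelled over the last 6 mm), about 0.36 kg. Origin: centre of underside, z up the axis. A stiff arched wire bail stands on the top in its own y-z plane, 38 mm wide, so a hook enters along x; a grip along y just below the top leaves the bail's opening clear
- tall_bail (a point): underside of the apex of the tall canister's bail, on its axis, 36 mm above the flat top (161 mm above the underside). Wire 4.4 mm thick; legs centred at y = +-17 mm, arch half-round. 32 mm clear height from here down to the flat valve, which stands 4 mm above the top. Axes as the canister's
- short_canister: the shorter canister, the same but 85 mm high to its flat top, with the same bail; stands upright and loose. Origin: centre of its underside
- balance: column spring balance, fixed. Origin: on the worktop, in the hook's middle plane; front is -x. Base plate 130 mm wide, x -110 to +90 mm, 16 mm high; column 30 x 50 mm at x = +55, 291 mm high with its cap. A 7 mm round steel hook rod reaches forward (-x) from a carriage on the column's face; nothing stands above it
- hook_seat (a point): where a bail rests: top of the hook rod in its shallow dip, at x -45, y 0, z 253.5 mm in the balance's frame when empty; moves down with the hook. Axes as the balance's. The rod's underside is 7 mm below it. Behind (+x) the rod is 4 mm higher, with the carriage 60 mm back; in front the upturned tip ends 22 mm off, 14 mm higher than the seat
- balance_hook (a joint): how far the hook has been drawn down, m: 0 empty, bottom stop at 0.05. Spring 250 N/m, damped: the tall canister hanging free draws it to about 0.011 to 0.017; 0.03 is about 7.5 N in all
Not all that is in view belongs to the job. Leave any green look-alike of the tall_canister alone.

How it is judged:
By the outcome, as a careful person would: the job done as asked, in the order asked, and still so for the second after the job is handed in, with the robot touching nothing.
It also fails if it takes over 42 s, if anything falls off the work surface, if the arm or the gripper's body presses on something with over 40 N, if the wrist force passes 120 N, or if a joint passes its speed limit or range.

ROBOT

A 6-joint arm with a two-finger parallel gripper is mounted at the origin on a cart in front of the work surface, level with it; the furniture and walls round the work are solid. World frame = base frame: x ahead of the robot, y to its left, z up, the work surface at z = 0. Lengths are in m, angles in degrees, forces in N, time in s.
With the tool pointing down it reaches from about 0.275 to 0.825 m from the base axis. Payload 5.2 kg.
Tool frame: the origin (TCP) lies on the centre line of the jaws, within the pads' length; the fingertips stand 17 mm ahead of it and the grasp point (between the pads) lies 2 mm behind it; z points along the fingers, y is the line along which they close (so a half turn about z gives the same grasp; the last joint's range is limited). The gripper opens to 93 mm and grips with 3 to 60 N. Pads are 15 mm wide; open, the fingers measure 128 mm over their backs; the gripper's body (75 mm by 188 mm) begins 65 mm behind the grasp point.
Start: joints at [52.036, 14.817, 87.949, -0, 77.235, -11.62], TCP at [0.244, 0.493, 0.236] pointing down, gripper open.
Joint ranges: [-179.93, 179.93], [-52.35, 119.4], [10.71, 147.94], [-69.91, 249.91], [12.55, 155.21], [-178.61, 178.61]. Speed limits (degrees/s): [147.25, 147.25, 180, 180, 180, 180].

INTERFACE

Orientations are given as a 3x3 rotation matrix whose columns are the frame's x, y, z axes.
In Python, from station import manip gives the robot as it stands.
- The arm moves only by the tool move_arm, never from a script. Its argument "rows" is text: rows parted by semicolons, each of 7 numbers parted by spaces: the turn, a rotation vector about the world's x, y, z in units of 5 degrees (1.0 is 5 degrees), then the shift along the world's x, y, z in units of 30 mm (1.0 is 30 mm), then the closure in counts, from 0 (fully open) to 255 (shut). A call has 1 to 20 rows; each row is the pose to reach, as a shift and turn from the pose commanded when the call began; what a row does not reach only later rows make up. A row lasts 1/10 s, in which the tool goes at most 50 mm and 8.59 degrees, less where a joint would pass 70% of its speed; a pose out of reach is approached as far as the arm can. A call with a gripper value outside its range is refused whole. The fingers move at their own pace and stop on an object; the grip force is fixed at half the most. Time passes only in rows, so rows that repeat a pose let the fingers close. It gives the time, the measured TCP pose, the force, the opening and the grip force at its end, in the units of the state.
- manip.get_state(): the state, without advancing time (a new reading comes with each control period).
- manip.get_image(name): name is "scene" or "top"; returns the picture (384x512x3 uint8, red, green, blue); there is no depth.
- manip.camera_info(name): a dict with "camera_matrix" (3x3 intrinsics, pixels), "k1" (the pictures are not rectified: a ray, as slopes to the right and down, at radius r is drawn at 1 + k1 r^2 times it, then the intrinsics apply), "xyz" and "orientation" of the camera in the world. Camera axes: x right, y down, z forward; pixel columns grow to the right and rows downward; lengths in m; the calibration is good to about 2 mm. A picture is of the moment at which its call begins. camera_info takes no time and is no camera call.
- manip.close_job(): hands the job in; it is judged then, once.
The state is a dict: "time": time; "joints": joint angles; "qd": joint speeds; "joint_torque": joint torques, N m; "ee_pos": TCP position; "tcp_rot": TCP orientation; "ft_force": force on the tool from outside, world axes, zero at the start; "ft_torque": the same for the moment, N m; "grip_width": finger opening in m; "gripper_force": force on a finger pad.
Only numpy, scipy, OpenCV 4.12 (cv2) and the standard library are available. Lean on these libraries where they do the work, as an engineer would, in place of code of your own. Each camera call takes 0.05 s, during which the arm holds its last target. There are 200 camera calls.

## Working session

There is one attempt and no reset: what is moved stays moved. The work goes in short steps, Python scripts to look and compute and a tool call to move; the robot and the scene stay as the last step left them, time stands still between calls to the robot, and variables do not carry over. Pictures are saved under pics/ and viewed, at most 13 in all, crops included, and the job is handed in when it is done.

Besides the shell and the picture viewer there is one more tool, called after "Call:" as name(argument=value, ...), one argument or row to a line, values as JSON. move_arm: Moves the arm, as the interface text tells. Its arguments: {"type":"object","properties":{"rows":{"type":"string"}},"required":["rows"]}

```bash
mkdir -p pics; ls
python3 - <<'E'
from station import manip
import cv2
for n in("scene","top"):
    im=manip.get_image(n); cv2.imwrite(f"pics/{n}0.png",im[...,::-1]); print(n,manip.camera_info(n))
print(manip.get_state())
E
```

```text
pics
scene {'camera_matrix': array([[380.54166556,   0.        , 254.07731866],
       [  0.        , 380.54166556, 184.47462703],
       [  0.        ,   0.        ,   1.        ]]), 'k1': -0.1279816787442508, 'xyz': array([-0.05151484, -0.70445542,  0.60740125]), 'orientation': array([[ 0.79670519, -0.26886431,  0.54126964],
       [-0.60391089, -0.31932996,  0.73028762],
       [-0.02350467, -0.90870257, -0.41678192]])}
top {'camera_matrix': array([[466.66395835,   0.        , 249.79933556],
       [  0.        , 466.66395835, 189.13974178],
       [  0.        ,   0.        ,   1.        ]]), 'k1': -0.06438889005569727, 'xyz': array([0.32825113, 0.0564223 , 1.42512797]), 'orientation': array([[ 0.00301706, -0.99011056,  0.14025682],
       [-0.99996965, -0.0039946 , -0.00668866],
       [ 0.00718279, -0.14023238, -0.99009256]])}
{'time': 0.1, 'joints': array([ 5.20382253e+01,  1.48555577e+01,  8.80049930e+01, -5.32082782e-04,
        7.72349312e+01, -1.16171722e+01]), 'qd': array([ 0.07946462, -0.19493142, -0.07477227, -0.04897654, -0.02930859,
       -0.0088909 ]), 'joint_torque': array([ 1.62394812e-03, -4.38205254e+01, -2.84644425e+01,  7.19913002e-02,
        3.62041534e-02, -5.53505231e-05]), 'ee_pos': array([0.2437391 , 0.49251893, 0.23489507]), 'tcp_rot': array([[-8.96141992e-01,  4.43766260e-01, -1.01796524e-03],
       [ 4.43767307e-01,  8.96141081e-01, -1.31945306e-03],
       [ 3.26711716e-04, -1.63415699e-03, -9.99998611e-01]]), 'ft_force': array([-0.39593801, -0.04472554,  0.20668246]), 'ft_torque': array([-0.01451615, -0.04451849, -0.02384182]), 'gripper_force': 0.0, 'grip_width': 0.09302577151037938}
```

View pics/scene0.png

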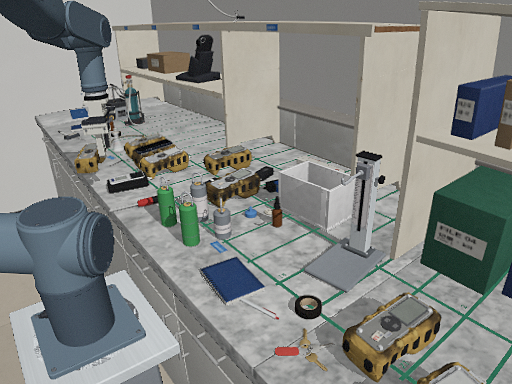

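View pics/top0.png

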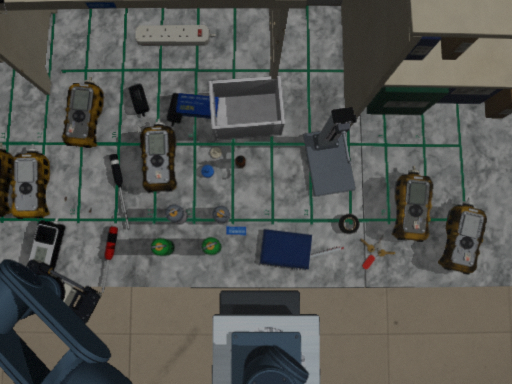

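The scene view shows the two grey canisters near (198,193) and (222,222), two green look-alikes, and the balance near (350,240). In the top view the grey ones are near (174,213) and (221,213), and the balance near (330,150). I'll enlarge these next.

Run:
```python
import cv2,numpy as np
s=cv2.imread("pics/scene0.png");t=cv2.imread("pics/top0.png")
r=lambda im,x,y,w,h,k:cv2.resize(im[y:y+h,x:x+w],None,fx=k,fy=k,interpolation=cv2.INTER_CUBIC)
# scene crop canisters (150..250,165..255) x4 ; balance(300..400,145..295) x4
a=r(s,150,165,100,90,4); b=r(s,300,145,100,150,4)
A=np.zeros((600,800,3),np.uint8);A[:360,:400]=a;A[:600,400:800]=b
cv2.imwrite("pics/c1.png",A)
a=r(t,140,190,100,60,4); b=r(t,290,100,80,100,5)
A=np.zeros((500,800,3),np.uint8);A[:240,:400]=a;A[:500,400:800]=b
cv2.imwrite("pics/c2.png",A)
```

```text
(no output)
```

View pics/c1.png

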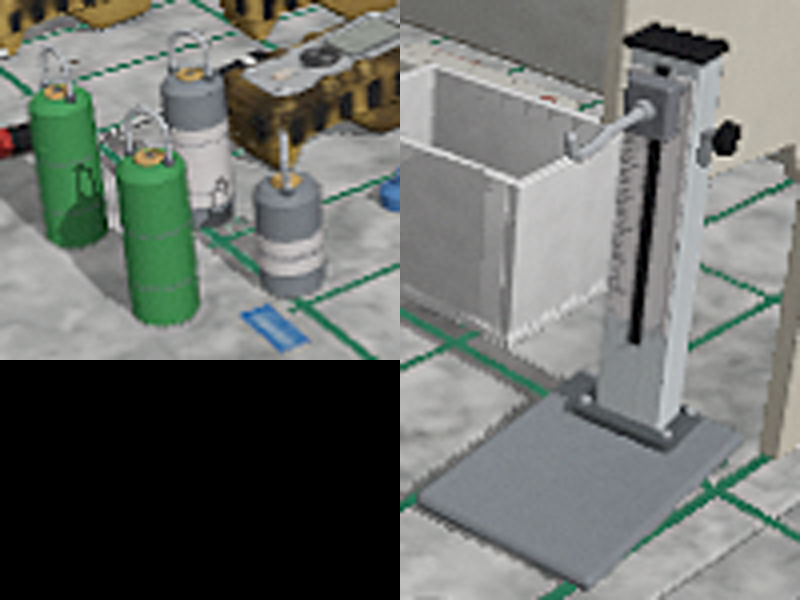

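View pics/c2.png

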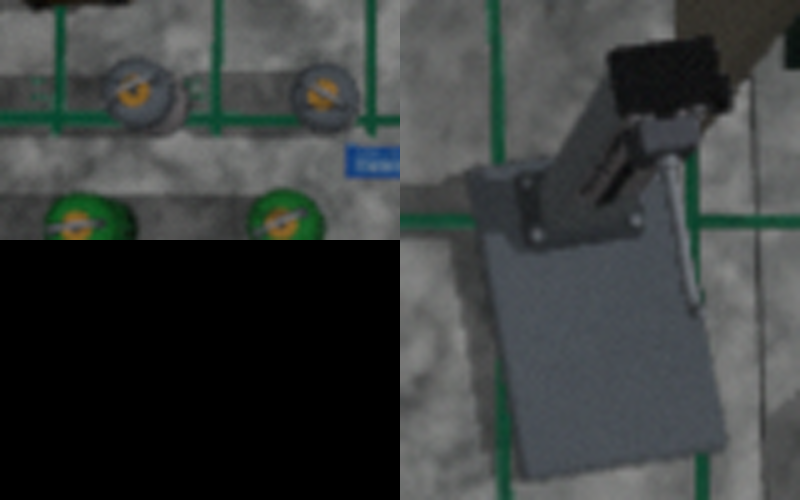

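```bash
cat > h.py <<'E'
import numpy as np,cv2
from scipy.optimize import least_squares
from station import manip
C={n:manip.camera_info(n) for n in("scene","top")}
def proj(n,P):
    c=C[n];p=(np.atleast_2d(P)-c["xyz"])@c["orientation"];s=p[:,:2]/p[:,2:]
    s=s*(1+c["k1"]*(s**2).sum(1,keepdims=True));K=c["camera_matrix"]
    return s*K[0,0]+K[:2,2]
def ray(n,uv):
    c=C[n];K=c["camera_matrix"];d=cv2.undistortPoints(np.array([[uv]],float),K,np.array([c["k1"],0,0,0.]))[0,0]
    return c["xyz"],c["orientation"]@np.r_[d,1]
def at(n,uv,z):
    o,d=ray(n,uv);return o+d*(z-o[2])/d[2]
def tri(s,t,x0=(.4,.1,.1)):
    f=lambda X:np.r_[proj("scene",X)[0]-s,proj("top",X)[0]-t]
    r=least_squares(f,x0);return r.x,r.fun
E
python3 - <<'E'
from h import *
np.set_printoptions(precision=4,suppress=True)
print("apex",tri((198,173),(173.5,211.5)))
print("top disc",tri((198.75,185),(174.2,212.5)))
print("short disc",tri((222,211),(221.3,214.5)))
print("hook tip",tri((342.5,178.5),(349.4,162)))
a,b=at("top",(168,214.5),.145),at("top",(179,209.3),.145);print("bail dir deg",np.degrees(np.arctan2(*(a-b)[[1,0]])))
m=[("top",(-.11,.065,.016),(315,195.6)),("top",(-.11,-.065,.016),(355,189)),("scene",(-.11,.065,.016),(304.5,269.2)),("scene",(-.11,-.065,.016),(346.75,291.2)),("scene",(.09,-.065,.016),(386.25,253.75)),("scene",(-.067,0,.2675),(342.5,178.5)),("top",(-.067,0,.2675),(349.4,162)),("top",(.09,.065,.016),(304,135))]
def T(q,P):
    c,s=np.cos(q[2]),np.sin(q[2]);x,y,z=P;return np.array([q[0]+c*x-s*y,q[1]+s*x+c*y,z])
f=lambda q:np.concatenate([proj(n,T(q,P))[0]-uv for n,P,uv in m])
r=least_squares(f,(.5,-.1,0));print(r.x[:2],np.degrees(r.x[2]));print(r.fun.reshape(-1,2))
print("seat",T(r.x,(-.045,0,.2535)),"tip",T(r.x,(-.067,0,.2675)))
E
```

```text
apex (array([0.4461, 0.2546, 0.1614]), array([-0.4815,  0.05  ,  0.2004, -0.3828]))
top disc (array([0.4472, 0.2592, 0.1192]), array([-0.4827,  0.0504,  0.2035, -0.3895]))
short disc (array([0.4458, 0.1284, 0.0831]), array([-0.6449,  0.0817,  0.3204, -0.5651]))
hook tip (array([ 0.5637, -0.2049,  0.2644]), array([-0.0979,  0.0246,  0.0779, -0.085 ]))
bail dir deg 115.8089108553689
[ 0.6254 -0.1976] 9.045615799075819
[[-0.4438  0.7214]
 [ 1.1629  0.8514]
 [-1.2927 -1.3633]
 [ 0.8661 -1.1072]
 [ 0.5999 -1.1173]
 [-0.2266 -0.2886]
 [ 1.6426  1.4067]
 [-0.6221 -1.7264]]
seat [ 0.581  -0.2047  0.2535] tip [ 0.5592 -0.2081  0.2675]
```

Tall canister: top-view disc at (174,212.5) and scene-view apex at (198,173). The bail runs along about 116°. The hook tip is at (349,162) in the top view and (342.5,178.5) in the scene view. Next I'll check clearances.

Run:
```python
from h import *
from scipy.spatial.transform import Rotation as R
np.set_printoptions(precision=4,suppress=True)
print("greens",at("top",(161,246),.125),at("top",(210.5,245),.125))
print("divider foot",at("scene",(397,258),0.))
for z in (.5,.7,.9): print("shelf front-left corner if z",z,at("top",(368,112),z))
# predicted pictures of tall bail ends for yaw
for yaw in (15,20,25,30,35):
    a=np.radians(yaw);y=np.array([-np.sin(a),np.cos(a),0])*.017;c=np.array([.4465,.2575,0])
    for n in("top","scene"): print(yaw,n,proj(n,[c+y+[0,0,.142],c-y+[0,0,.142],c+[0,0,.163]]).round(1).ravel())
```

```text
greens [0.3523 0.2933 0.125 ] [0.3558 0.156  0.125 ]
divider foot [ 0.7453 -0.2686  0.    ]
shelf front-left corner if z 0.5 [ 0.6213 -0.1936  0.5   ]
shelf front-left corner if z 0.7 [ 0.558  -0.1396  0.7   ]
shelf front-left corner if z 0.9 [ 0.4946 -0.0855  0.9   ]
15 top [167.8 213.2 179.7 210.1 172.6 210.9]
15 scene [193.9 177.3 201.6 179.8 197.1 172.3]
20 top [167.9 213.7 179.6 209.6 172.6 210.9]
20 scene [193.5 177.5 201.9 179.7 197.1 172.3]
25 top [168.1 214.2 179.4 209.1 172.6 210.9]
25 scene [193.2 177.6 202.2 179.5 197.1 172.3]
30 top [168.3 214.7 179.1 208.6 172.6 210.9]
30 scene [193.  177.8 202.5 179.3 197.1 172.3]
35 top [168.6 215.1 178.9 208.1 172.6 210.9]
35 scene [192.7 178.  202.7 179.1 197.1 172.3]
```

Run:
```python
import cv2,numpy as np
s=cv2.imread("pics/scene0.png");t=cv2.imread("pics/top0.png")
r=lambda im,x,y,w,h,k:cv2.resize(im[y:y+h,x:x+w],None,fx=k,fy=k,interpolation=cv2.INTER_CUBIC)
A=np.zeros((600,800,3),np.uint8);A[:600,:400]=r(s,185,165,40,60,10);A[:400,400:]=r(t,157,193,40,40,10)
cv2.imwrite("pics/c3.png",A)
```

```text
(no output)
```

View pics/c3.png

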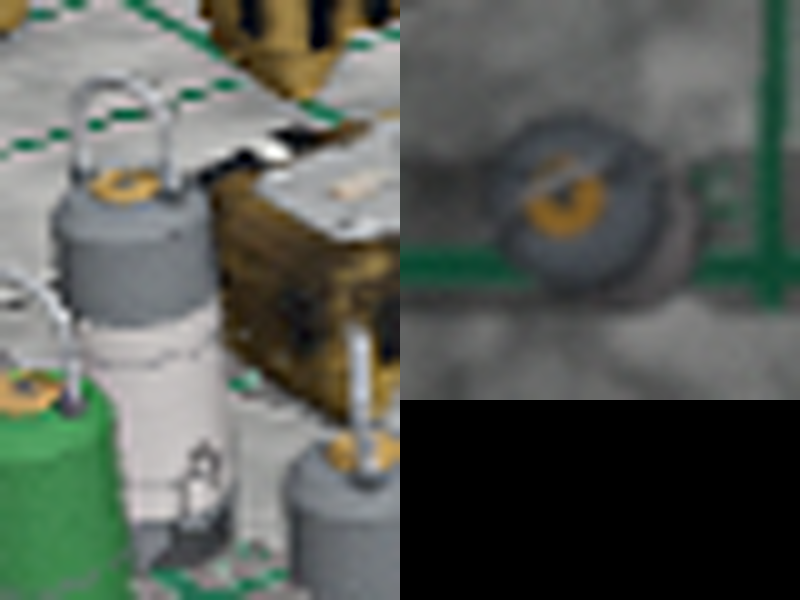

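The bail apex is at scene (197.3,172.8) and the legs are about 8.5 px apart, so the canister yaw is about 23°. Next, move above it.

Call:
move_arm(
  rows="0 0 3 2 -2.4 0 0;0 0 9.87 6.73 -7.88 0 0;0 0 9.87 6.73 -7.88 0 0;0 0 9.87 6.73 -7.88 0 0;0 0 9.87 6.73 -7.88 0 0;0 0 9.87 6.73 -7.88 0 0;0 0 9.87 6.73 -7.88 0 0;0 0 9.87 6.73 -7.88 0 0;0 0 9.87 6.73 -7.88 0 0;0 0 9.87 6.73 -7.88 0 0;0 0 9.87 6.73 -7.88 0 0",
)

```text
time: 1.2
ee_pos: [0.445, 0.2575, 0.2355]
tcp_rot: [[-0.92, -0.392, -0.001], [-0.392, 0.92, 0.0], [0.0, 0.0, -1.0]]
ft_force: [-0.6, -0.1, -0.6]
grip_width: 0.0927
gripper_force: 0.0
```

Run:
```python
from h import *
np.set_printoptions(precision=4,suppress=True)
s=manip.get_state();print(s["joints"],s["tcp_rot"],s["ee_pos"])
a,b=manip.get_image("scene"),manip.get_image("top")
r=lambda im,x,y,w,h,k:cv2.resize(im[y:y+h,x:x+w],None,fx=k,fy=k,interpolation=cv2.INTER_CUBIC)
A=np.zeros((480,800,3),np.uint8);A[:,:400]=r(a,150,110,100,120,4);A[:,400:]=r(b,120,160,100,120,4)
cv2.imwrite("pics/p1.png",A[...,::-1])
```

```text
[ 17.6006  11.1313  92.7542   0.0181  76.1429 -95.4934] [[-0.9199 -0.3922 -0.0006]
 [-0.3922  0.9199  0.0001]
 [ 0.0005  0.0004 -1.    ]] [0.445  0.2575 0.2355]
```

View pics/p1.png

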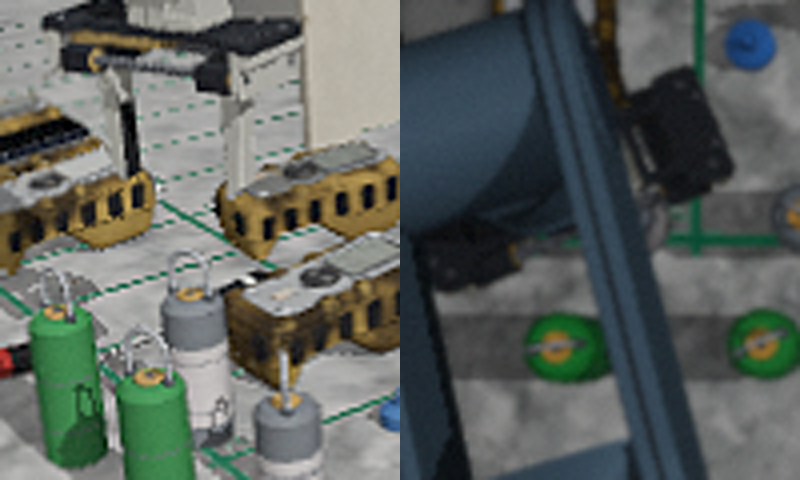

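The fingers straddle the tall canister: they are at crop x 128 and 240, with the bail at 187 between them. Next, descend and close.

Call:
move_arm(
  rows="0 0 0 0.03 -0.02 -1 0;0 0 0 0.03 -0.02 -2 0;0 0 0 0.03 -0.02 -3 0;0 0 0 0.03 -0.02 -3.7 0;0 0 0 0.03 -0.02 -4.07 0;0 0 0 0.03 -0.02 -4.07 0;0 0 0 0.03 -0.02 -4.07 0;0 0 0 0.03 -0.02 -4.07 100;0 0 0 0.03 -0.02 -4.07 160;0 0 0 0.03 -0.02 -4.07 255;0 0 0 0.03 -0.02 -4.07 255;0 0 0 0.03 -0.02 -4.07 255;0 0 0 0.03 -0.02 -4.07 255;0 0 0 0.03 -0.02 -4.07 255",
)

```text
time: 2.7
ee_pos: [0.4468, 0.2562, 0.1137]
tcp_rot: [[-0.921, -0.391, 0.0], [-0.391, 0.921, 0.001], [-0.0, 0.001, -1.0]]
ft_force: [-1.3, 2.2, 2.3]
grip_width: 0.0499
gripper_force: 29.8
```

Call:
move_arm(
  rows="0 0 0 0 0 0.5 255;0 0 0 0 0 1.3 255;0 0 0 0 0 2.5 255;0 0 0 0 0 3.7 255;0 0 0 0 0 4.9 255;0 0 0 0 0 5.8 255;0 0 0 0 0 6.3 255;0 0 0 0 0 6.3 255;0 0 0 0 0 6.3 255;0 0 0 0 0 6.3 255",
)

```text
time: 3.7
ee_pos: [0.446, 0.2555, 0.3006]
tcp_rot: [[-0.92, -0.391, -0.003], [-0.391, 0.92, -0.001], [0.004, 0.0, -1.0]]
ft_force: [-0.4, -0.0, -5.0]
grip_width: 0.0499
gripper_force: 29.6
```

Call:
move_arm(
  rows="0 0 -0.1 0.05 -0.4 0 255;0 0 -0.3 0.1 -1.2 0 255;0 0 -0.5 0.2 -2.2 0 255;0 0 -0.7 0.3 -3.3 0 255;0 0 -0.9 0.4 -4.5 0 255;0 0 -1.1 0.5 -5.7 0 255;0 0 -1.3 0.6 -6.9 0 255;0 0 -1.5 0.7 -8.1 0 255;0 0 -1.7 0.8 -9.3 0 255;0 0 -1.9 0.9 -10.5 0 255;0 0 -2.2 1 -11.7 0 255;0 0 -2.5 1.1 -12.9 0 255;0 0 -2.8 1.23 -14 0 255;0 0 -2.8 1.23 -14.9 0 255;0 0 -2.8 1.23 -15.5 0 255;0 0 -2.8 1.23 -15.83 0 255;0 0 -2.8 1.23 -15.83 0 255;0 0 -2.8 1.23 -15.83 0 255;0 0 -2.8 1.23 -15.83 0 255",
)

```text
time: 5.6
ee_pos: [0.4838, -0.2177, 0.3027]
tcp_rot: [[-0.987, -0.158, 0.0], [-0.158, 0.987, 0.0], [-0.0, 0.0, -1.0]]
ft_force: [-0.5, 0.4, -4.3]
grip_width: 0.0498
gripper_force: 29.7
```

Run:
```python
from h import *
np.set_printoptions(precision=4,suppress=True)
s=manip.get_state();print(s["joints"],s["ee_pos"],s["ft_force"],s["grip_width"])
a,b=manip.get_image("scene"),manip.get_image("top")
r=lambda im,x,y,w,h,k:cv2.resize(im[y:y+h,x:x+w],None,fx=k,fy=k,interpolation=cv2.INTER_CUBIC)
A=np.zeros((600,800,3),np.uint8);A[:,:500]=r(a,275,90,125,150,4);A[:400,500:]=r(b,310,110,75,100,4)
cv2.imwrite("pics/p2.png",A[...,::-1])
```

```text
[ -36.3027   10.696    83.9199    0.0234   85.3959 -135.3882] [ 0.4838 -0.2177  0.3027] [-0.4565  0.4374 -4.2829] 0.04978147669971907
```

View pics/p2.png

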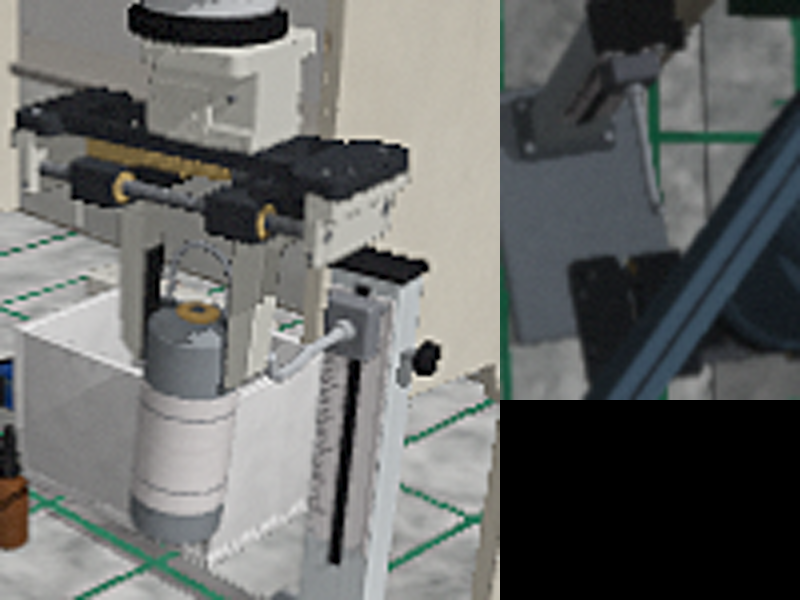

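Held canister: the bail apex is at scene (325,151) and the hook tip at (342,178). Before inserting, I'll check these against the model.

Run:
```python
from h import *
np.set_printoptions(precision=4,suppress=True)
p=np.array([.4838,-.2177,.3027])
print("apex pred",proj("scene",p+[0,0,.050]),"seen 325,150.8")
u=np.array([np.cos(np.radians(9.05)),np.sin(np.radians(9.05)),0])
for q in([.581,-.2047,.2535],[.583,-.203,.2535]):
    q=np.array(q);print("tip",proj("scene",q-.022*u+[0,0,.014]),proj("top",q-.022*u+[0,0,.014]),"rod back",proj("scene",q+.05*u+[0,0,.0005]),proj("top",q+.05*u+[0,0,.0005]))
print("seen tip scene 342,178 top 349.4,162(old) ; rod root scene 361.5,171 ; top 343.5,131")
print("tip tri now",tri((342,178.),(349.6,161.5)))
```

```text
apex pred [[323.8526 150.264 ]] seen 325,150.8
tip [[342.3046 178.2128]] [[351.0615 163.3887]] rod back [[358.1478 174.154 ]] [[344.7509 137.4053]]
tip [[342.3149 177.7425]] [[350.374  162.6109]] rod back [[358.1158 173.7232]] [[344.0767 136.6485]]
seen tip scene 342,178 top 349.4,162(old) ; rod root scene 361.5,171 ; top 343.5,131
tip tri now (array([ 0.5638, -0.2044,  0.2656]), array([ 0.2971, -0.0746, -0.2364,  0.2579]))
```

Call:
move_arm(
  rows="0 0 0 0 0 -0.7 255;0 0 0 0 0 -1.5 255;0 0 0 0 0 -2.2 255;0 0 0 0 0 -2.59 255;0 0 0 0.4 0.06 -2.59 255;0 0 0 0.9 0.14 -2.59 255;0 0 0 1.4 0.21 -2.59 255;0 0 0 1.8 0.28 -2.59 255;0 0 0 2 0.31 -2.59 255;0 0 0 2 0.31 -2.59 255;0 0 0 2 0.31 -2.59 255;0 0 0 2 0.31 -2.59 255",
)

```text
time: 6.9
ee_pos: [0.5433, -0.2097, 0.2249]
tcp_rot: [[-0.988, -0.156, -0.0], [-0.156, 0.988, 0.0], [0.0, 0.0, -1.0]]
ft_force: [0.4, -0.1, -4.2]
grip_width: 0.0499
gripper_force: 29.6
```

Run:
```python
from h import *
np.set_printoptions(precision=4,suppress=True)
s=manip.get_state();print(s["ee_pos"],s["ft_force"])
a,b=manip.get_image("scene"),manip.get_image("top")
r=lambda im,x,y,w,h,k:cv2.resize(im[y:y+h,x:x+w],None,fx=k,fy=k,interpolation=cv2.INTER_CUBIC)
A=np.zeros((600,800,3),np.uint8);A[:,:480]=r(a,310,125,60,75,8);A[:400,500:]=r(b,310,110,75,100,4)
cv2.imwrite("pics/p3.png",A[...,::-1])
p=s["ee_pos"]
print("apex",proj("scene",p+[0,0,.0495]),"top plane",proj("scene",p+[0,0,.0113]))
```

```text
[ 0.5433 -0.2097  0.2249] [ 0.4176 -0.1173 -4.1784]
apex [[338.2065 177.4315]] top plane [[337.0261 193.2296]]
```

View pics/p3.png

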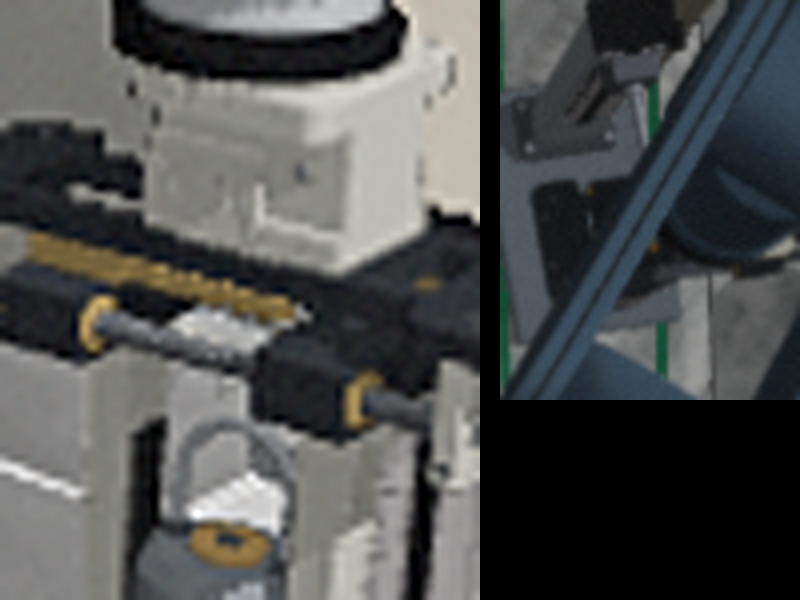

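The bail apex is at scene (339.8,178.1), about 1.5 px right of and 0.7 px below the prediction. I'll raise 2 mm and advance while watching the force.

Call:
move_arm(
  rows="0 0 0 0 0 0.07 255;0 0 0 0.2 0.05 0.07 255;0 0 0 0.4 0.09 0.07 255;0 0 0 0.6 0.13 0.07 255;0 0 0 0.8 0.17 0.07 255;0 0 0 0.8 0.17 0.07 255;0 0 0 0.8 0.17 0.07 255",
)

```text
time: 7.7
ee_pos: [0.5678, -0.2044, 0.2267]
tcp_rot: [[-0.988, -0.157, -0.001], [-0.157, 0.988, 0.0], [0.001, 0.0, -1.0]]
ft_force: [0.3, -0.7, -4.0]
grip_width: 0.0498
gripper_force: 29.6
```

Call:
move_arm(
  rows="0 0 0 0.15 0.03 0 255;0 0 0 0.3 0.06 0 255;0 0 0 0.45 0.09 0 255;0 0 0 0.5 0.1 0 255;0 0 0 0.5 0.1 0 255;0 0 0 0.5 0.1 0 255",
)

```text
time: 8.3
ee_pos: [0.5827, -0.2016, 0.2269]
tcp_rot: [[-0.988, -0.157, -0.0], [-0.157, 0.988, 0.0], [0.0, 0.0, -1.0]]
ft_force: [0.6, -0.9, -4.1]
grip_width: 0.0498
gripper_force: 29.7
```

Run:
```python
from h import *
np.set_printoptions(precision=4,suppress=True)
s=manip.get_state();print(s["ee_pos"],s["ft_force"])
a,b=manip.get_image("scene"),manip.get_image("top")
r=lambda im,x,y,w,h,k:cv2.resize(im[y:y+h,x:x+w],None,fx=k,fy=k,interpolation=cv2.INTER_CUBIC)
A=np.zeros((600,800,3),np.uint8);A[:,:480]=r(a,320,130,60,75,8);A[:400,500:]=r(b,310,110,75,100,4)
cv2.imwrite("pics/p4.png",A[...,::-1])
```

```text
[ 0.5827 -0.2016  0.2269] [ 0.6011 -0.9122 -4.1262]
```

View pics/p4.png

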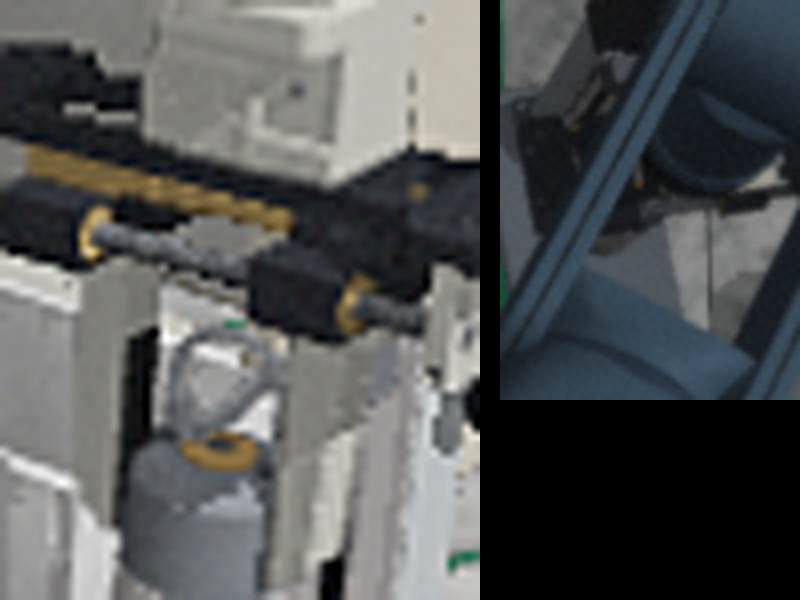

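The hook rod passes through the bail: it runs from the tip at crop (187,415) to about (262,370), under the apex at (225,330). Next, lower onto it.

Call:
move_arm(
  rows="0 0 0 0 0 -0.2 255;0 0 0 0 0 -0.4 255;0 0 0 0 0 -0.6 255;0 0 0 0 0 -0.75 255;0 0 0 0 0 -0.85 255;0 0 0 0 0 -0.95 255;0 0 0 0 0 -1 255;0 0 0 0 0 -1 255;0 0 0 0 0 -1 255;0 0 0 0 0 -1 255",
)

```text
time: 9.4
ee_pos: [0.5829, -0.2016, 0.1973]
tcp_rot: [[-0.988, -0.157, 0.0], [-0.157, 0.988, -0.0], [-0.0, -0.0, -1.0]]
ft_force: [-1.0, 1.2, -2.1]
grip_width: 0.05
gripper_force: 29.7
```

Hook force is about 2 N, so it is down about 8–9 mm, which matches the geometry. Next, tug about 21 mm more.

Call:
move_arm(
  rows="0 0 0 0 0 -0.1 255;0 0 0 0 0 -0.2 255;0 0 0 0 0 -0.3 255;0 0 0 0 0 -0.4 255;0 0 0 0 0 -0.5 255;0 0 0 0 0 -0.6 255;0 0 0 0 0 -0.66 255;0 0 0 0 0 -0.72 255;0 0 0 0 0 -0.72 255;0 0 0 0 0 -0.72 255;0 0 0 0 0 -0.72 255;0 0 0 0 0 -0.72 255",
)

```text
time: 10.6
ee_pos: [0.5829, -0.2017, 0.1756]
tcp_rot: [[-0.988, -0.157, 0.0], [-0.157, 0.988, -0.0], [-0.0, -0.0, -1.0]]
ft_force: [-0.8, 0.1, 3.2]
grip_width: 0.0499
gripper_force: 29.7
```

Run:
```python
from h import *
np.set_printoptions(precision=4,suppress=True)
s=manip.get_state();print(s["ee_pos"],s["ft_force"])
a,b=manip.get_image("scene"),manip.get_image("top")
r=lambda im,x,y,w,h,k:cv2.resize(im[y:y+h,x:x+w],None,fx=k,fy=k,interpolation=cv2.INTER_CUBIC)
cv2.imwrite("pics/p5.png",r(a,315,140,75,75,8)[...,::-1])
```

```text
[ 0.5829 -0.2017  0.1756] [-0.8196  0.0848  3.188 ]
```

View pics/p5.png

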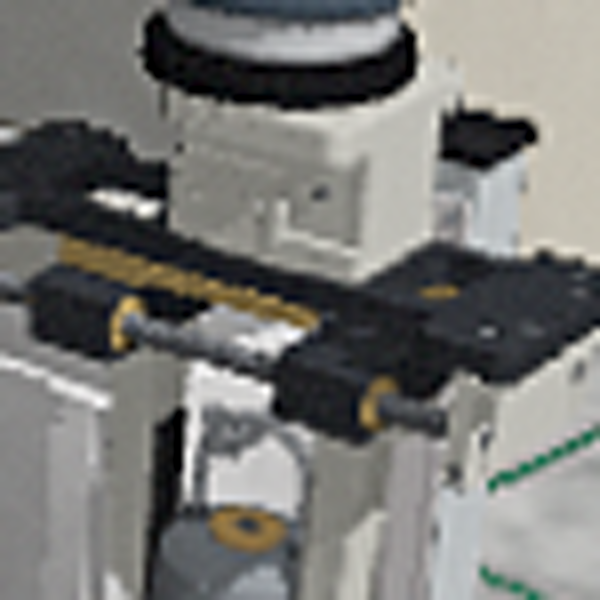

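The tug reads about 7.3 N on the hook, which is about 29–30 mm, and the rod sits under the bail apex at crop (235,420). Next, ease back to equilibrium.

Call:
move_arm(
  rows="0 0 0 0 0 0 255;0 0 0 0 0 0 255;0 0 0 0 0 0.1 255;0 0 0 0 0 0.2 255;0 0 0 0 0 0.3 255;0 0 0 0 0 0.4 255;0 0 0 0 0 0.48 255;0 0 0 0 0 0.48 255;0 0 0 0 0 0.48 255;0 0 0 0 0 0.48 255;0 0 0 0 0 0.48 255;0 0 0 0 0 0.48 255",
)

```text
time: 11.9
ee_pos: [0.5827, -0.2016, 0.1896]
tcp_rot: [[-0.988, -0.157, -0.0], [-0.157, 0.988, 0.0], [0.0, 0.0, -1.0]]
ft_force: [-1.3, 0.9, 0.8]
grip_width: 0.0497
gripper_force: 29.7
```

Call:
move_arm(
  rows="0 0 0 0 0 0 112;0 0 0 0 0 0 108;0 0 0 0 0 0 104;0 0 0 0 0 0 98;0 0 0 0 0 0 90;0 0 0 0 0 0 70;0 0 0 0 0 0 40;0 0 0 0 0 0 0;0 0 0 0 0 0 0;0 0 0 0 0 0 0;0 0 0 0 0 0 0;0 0 0 0 0 0 0;0 0 0 0 0 0 0;0 0 0 0 0 0 0;0 0 0 0 0 0 0",
)

```text
time: 13.4
ee_pos: [0.5828, -0.2016, 0.1898]
tcp_rot: [[-0.988, -0.157, -0.0], [-0.157, 0.988, 0.0], [0.0, 0.0, -1.0]]
ft_force: [-0.2, 0.0, 0.1]
grip_width: 0.0931
gripper_force: 0.0
```

Call:
move_arm(
  rows="0 0 0 0 0 0.3 0;0 0 0 0 0 0.7 0;0 0 0 0 0 1.2 0;0 0 0 0 0 1.8 0;0 0 0 0 0 2.4 0;0 0 0 0 0 3 0;0 0 0 0 0 3.6 0;0 0 0 0 0 4.2 0;0 0 0 0 0 4.8 0;0 0 0 -0.8 0.3 4.8 0;0 0 0 -2 0.8 4.8 0;0 0 0 -3.2 1.5 4.8 0;0 0 0 -4 2 4.8 0;0 0 0 -4 2 4.8 0;0 0 0 -4 2 4.8 0;0 0 0 -4 2 4.8 0;0 0 0 -4 2 4.8 0;0 0 0 -4 2 4.8 0;0 0 0 -4 2 4.8 0;0 0 0 -4 2 4.8 0",
)

```text
time: 15.4
ee_pos: [0.463, -0.1418, 0.3334]
tcp_rot: [[-0.988, -0.156, -0.001], [-0.156, 0.988, 0.0], [0.001, 0.0, -1.0]]
ft_force: [-0.5, -0.1, -0.8]
grip_width: 0.0933
gripper_force: 0.0
```

Run:
```python
from h import *
s=manip.get_state();print(s["time"],s["ee_pos"],s["ft_force"])
a=manip.get_image("scene");d=[]
for i in range(12): b=manip.get_image("scene")
print("motion",np.abs(a[120:300,300:400].astype(int)-b[120:300,300:400]).max())
cv2.imwrite("pics/p6.png",cv2.resize(b[100:300,190:400],None,fx=3,fy=3)[:600,:800,::-1])
```

```text
15.4 [ 0.46295354 -0.14175949  0.33341983] [-0.4909692  -0.07271062 -0.84943775]
motion 81
```

View pics/p6.png

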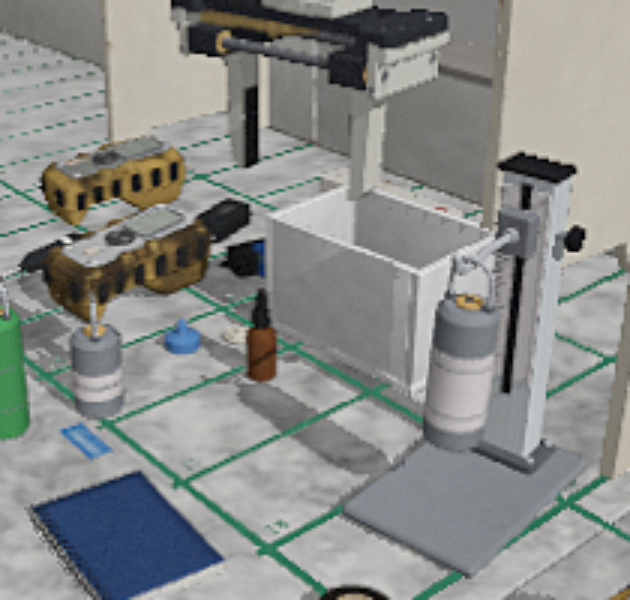

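It hangs on the hook at (460,260), the short canister is untouched at (97,370), and the robot is clear. There may still be a slight swing, so I'll wait for it to settle.

Call:
move_arm(
  rows="0 0 0 0 0 0 0;0 0 0 0 0 0 0;0 0 0 0 0 0 0;0 0 0 0 0 0 0;0 0 0 0 0 0 0;0 0 0 0 0 0 0;0 0 0 0 0 0 0;0 0 0 0 0 0 0;0 0 0 0 0 0 0;0 0 0 0 0 0 0;0 0 0 0 0 0 0;0 0 0 0 0 0 0;0 0 0 0 0 0 0;0 0 0 0 0 0 0;0 0 0 0 0 0 0;0 0 0 0 0 0 0;0 0 0 0 0 0 0;0 0 0 0 0 0 0;0 0 0 0 0 0 0;0 0 0 0 0 0 0",
)

```text
time: 18.05
ee_pos: [0.4627, -0.1416, 0.3338]
tcp_rot: [[-0.988, -0.157, -0.0], [-0.157, 0.988, 0.0], [0.0, 0.0, -1.0]]
ft_force: [-0.4, -0.1, 0.6]
grip_width: 0.0929
gripper_force: 0.0
```

```bash
cat > m.py <<'E'
from h import *
f=[cv2.cvtColor(manip.get_image("scene"),cv2.COLOR_RGB2GRAY) for _ in range(16)]
g=lambda i,y0,y1,x0,x1:f[i][y0:y1,x0:x1].astype(np.float32)
for nm,bx in(("canister",(205,250,325,360)),("base ref",(255,290,315,370))):
    print(nm,[tuple(np.round(cv2.phaseCorrelate(g(0,*bx),g(i,*bx))[0],2)) for i in range(1,16,2)],max(int(np.abs(g(0,*bx)-g(i,*bx)).max()) for i in range(1,16)))
print(manip.get_state()["time"])
E
python3 m.py
```

```text
canister [(np.float64(0.03), np.float64(0.56)), (np.float64(-0.01), np.float64(0.53)), (np.float64(-0.0), np.float64(0.49)), (np.float64(0.09), np.float64(0.56)), (np.float64(0.07), np.float64(0.48)), (np.float64(0.08), np.float64(0.53)), (np.float64(0.02), np.float64(0.54)), (np.float64(0.04), np.float64(0.54))] 13
base ref [(np.float64(0.02), np.float64(0.01)), (np.float64(0.06), np.float64(-0.04)), (np.float64(-0.02), np.float64(-0.01)), (np.float64(0.03), np.float64(-0.0)), (np.float64(0.12), np.float64(0.01)), (np.float64(0.05), np.float64(0.02)), (np.float64(0.0), np.float64(-0.01)), (np.float64(0.07), np.float64(-0.03))] 10
18.85
```

The canister is still: differences are at image-noise level and do not change over 0.8 s. Handing in.

```bash
python3 -c "
from station import manip
print(manip.close_job())"
```

```text
the job is handed in; nothing more can be done
None
```

The tall canister hangs free and still on the balance hook after a tug to about 3 cm (estimated from 7.3 N on the hook), the short canister was left where it stood, and the job was handed in at about 19 s.

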